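Fold back the cold plate's bifold cover and complete the two rows of tissue blocks

ROBOT

A 7-joint arm with a two-finger parallel gripper is mounted at the origin on a cart in front of the work surface, level with it; the furniture and walls round the work are solid. World frame = base frame: x ahead of the robot, y to its left, z up, the work surface at z = 0. Lengths are in m, angles in rad, forces in N, time in s.
With the tool pointing down it reaches from about 0.4 to 0.85 m from the base axis. Payload 4.5 kg.
Tool frame: the origin (TCP) lies at the very end of the fingers, on their centre line; the grasp point (between the pads) lies 19 mm behind it (r.pinch_z is the distance from the TCP to the grasp point, in m); z points along the fingers, y is the line along which they close (so a half turn about z gives the same grasp; the last joint's range is limited). The gripper opens to 88 mm and grips with 3 to 60 N. Pads are 18 mm wide; open, the fingers measure 123 mm over their backs; the gripper's body (75 mm by 187 mm) begins 45 mm behind the grasp point.
Start: joints at [1.182, 0.689, -0.195, 1.565, 0.157, 0.902, -0.215], TCP at [0.256, -0.57, 0.239] pointing down, gripper open.
Joint ranges: [-3.01, 3.01], [-0.46, 2.08], [-1.47, 1.51], [0.13, 2.56], [-1, 4.14], [0.04, 2.09], [-2.66, 2.66]. Speed limits (rad/s): [2.57, 2.57, 3.14, 3.14, 3.14, 3.14, 3.14].

INTERFACE

Orientations are given as a unit quaternion [x, y, z, w].
In Python, from plant import r, cams gives the robot as it stands.
- The arm moves only by the shell command python3 -m pendant 'ROWS' [FORCE]. ROWS is JSON, a list of rows, each a list of 3 entries, a list of its own where there are three numbers: the closure, from -1 (fully open) to 1 (shut), then the shift along the tool's x, y, z in mm, then the turn, a rotation vector about the tool's x, y, z in degrees. A call has 1 to 8 rows; each row shifts and turns the commanded pose from where the row before left it, along the tool's axes as they then stand; what a row does not reach is not made up. A row lasts 1/8 s, in which the tool goes at most 62.5 mm and 10.7 degrees, less where a joint would pass 70% of its speed; a pose out of reach is approached as far as the arm can. A call with a gripper value outside its range is refused whole. The fingers move at their own pace and stop on an object; FORCE is the grip in N (left out, the last holds). Time passes only in rows, so rows that do not move let the fingers close. It gives the time, the measured TCP pose, the force, the opening and the grip force at its end, in the units of the state.
- r.get_state(): the state, without advancing time (a new reading comes with each control period).
- cams.snapshot(name): name is "side" or "top"; returns a dict with "img" (480x640x3 uint8, red, green, blue), "camera_matrix" (3x3 intrinsics, pixels), "D" ([k1, k2, p1, p2, k3] as OpenCV has them; the pictures are not rectified), "camera_from_world" (4x4, takes a point from world to camera coordinates). Camera axes: x right, y up, looking along -z (the intrinsics and any distortion apply to the point x, -y, -z); pixel columns grow to the right and rows downward; lengths in m; the calibration is good to about 2 mm. A picture is of the moment at which its call begins. There is no depth.
- r.finish_job(): hands the job in; it is judged then, once.
The state is a dict: "clock": time; "q": joint angles; "qd": joint speeds; "joint_torque": joint torques, N m; "tool_pos": TCP position; "eef_rot": TCP orientation; "contact_force": force on the tool from outside, world axes, zero at the start; "moment": the same for the moment, N m; "opening": opening from 0.0 (shut) to 1.0 (fully open); "finger_force": force on a finger pad.
Only numpy, scipy, OpenCV 4.12 (cv2) and the standard library are available. Lean on these libraries where they do the work, as an engineer would, in place of code of your own. Each camera call takes 0.05 s, during which the arm holds its last target. There are 200 camera calls.

TASK

The two loose tissue blocks have to be chilled with the rest of their cases before sectioning. Push the bar of the cold plate's clear bifold cover to the back until its two panels stand upright, folded flat against each other, then set the loose pink block in the empty nest of the pink row and the loose yellow block in the empty nest of the yellow row. Both must sit fully down in their nests, coloured side up, with the cover left folded and the four blocks already there left in their nests.

Things in the scene. Friction and masses are not known exactly. Their poses are not given: they have to be found in the camera images.
- cold_plate: White cold plate, fixed, 270 mm deep (x -145 to +125), 290 mm wide (y); origin at the bottom under the middle; x points to its back, away from the robot, y to its left, z up. The bare metal plate inside is 35 mm above the bench. Side walls with guide channels reach 91 mm above the bench (inside width 236 mm), the front sill (x -145 to -112) 52 mm, the rear wall 66 mm.
- cover (a joint): Angle (rad): 0 = closed (panels slope 0.21 rad, a low tent over the plate), 1.36 = folded: both panels upright at the back, undersides flat together. Each panel is 100 mm from hinge to hinge, 222 mm wide, 5 mm thick; rear one hinged to the plate, front one to the rear; push bar on the front edge. Stiff hinge: stays where left; pushing the bar back takes about 3 to 9 N, lifting the middle.
- push_bar (a point): Mid-point of the axis of the black push bar (12 mm thick, 226 mm long, along the plate's y) on the front panel's free edge. It runs level in the side channels, 78 mm above the bench, along the plate's x. The space in front of it is free above the 52 mm sill; the front panel rises behind it. Blocks under its path reach 55 mm above the bench. Fully folded, it is 10 mm in front of the rear hinge.
- rear_hinge (a point): Middle of the rear hinge line of the cover, 78 mm above the bench, axes as the cold plate. The folded cover stands there up to 178 mm above the bench.
- rack_pink: Steel rack lying fixed on the plate, 47 mm (x) by 196 mm (y), the pink row: three nests side by side along y, 60 mm apart, two of them holding pink blocks. Axes as the cold plate; origin at the middle of its underside. May be the front or the rear row.
- rack_yellow: The same rack for the yellow row, with two yellow blocks. The two rows lie 56 mm apart.
- rack_pink_left (a point): The empty nest of the pink row (its left end): centre of the nest floor, 38 mm above the bench. 37 mm (x) by 29 mm (y) inside, with ribs 3 mm thick and 4 mm high round it; it takes the wax foot of a block, the cassette overhangs the ribs. Axes as the cold plate.
- rack_yellow_right (a point): The empty nest of the yellow row (its right end), the same.
- pink_loose_center (a point): Centre (half-way up) of the loose pink tissue block on the bench: a coloured cassette 40 mm (x) by 28 mm (y) by 7 mm on a cream wax foot 30 by 22 by 10 mm; 17 mm high in all, 20 to 35 g. x is its long side, z up. Either way round in the nest is fine. Grip it across its 28 mm width, on the cassette, 10 to 17 mm above its underside.
- yellow_loose_center (a point): Centre of the loose yellow tissue block on the bench, the same shape.
- pink_1_center (a point): Centre of the pink block in the middle nest of the pink row (to be left there).
- pink_2_center (a point): Centre of the pink block in the right nest of the pink row (to be left there).
- yellow_1_center (a point): Centre of the yellow block in the left nest of the yellow row (to be left there).
- yellow_2_center (a point): Centre of the yellow block in the middle nest of the yellow row (to be left there).
Mind the look-alikes: they are no part of the job. Leave any blue or green look-alike of the part that bears pink_loose_center alone.

How it is judged:
By the outcome, as a careful person would: the job done as asked, in the order asked, and still so for the second after the job is handed in, with the robot touching nothing.
It also fails if it takes over 70 s, if anything falls off the work surface, if the arm or the gripper's body presses on something with over 40 N, if the wrist force passes 120 N, or if a joint passes its speed limit or range.

## Working session

There is one attempt and no reset: what is moved stays moved. The work goes in short steps, Python scripts to look and compute and a shell command to move; the robot and the scene stay as the last step left them, time stands still between calls to the robot, and variables do not carry over. Pictures are saved under pics/ and viewed, at most 13 in all, crops included, and the job is handed in when it is done.

```bash
mkdir -p pics; ls; python3 - <<'E'
from plant import r,cams
import cv2,numpy as np
for n in ("top","side"):
    s=cams.snapshot(n); cv2.imwrite(f"pics/{n}0.png",s["img"][:,:,::-1]); print(n,s["camera_matrix"],s["D"],np.round(s["camera_from_world"],4).tolist())
st=r.get_state(); print({k:np.round(v,3) for k,v in st.items()}, r.pinch_z)
E
```

```text
pics
top [[508.90677589   0.         321.6960902 ]
 [  0.         508.90677589 230.38728249]
 [  0.           0.           1.        ]] [-0.12456686  0.          0.          0.          0.        ] [[-0.0966, -0.9953, -0.006, 0.0422], [0.9743, -0.0958, 0.2037, -0.4877], [-0.2033, 0.0138, 0.979, -0.9977], [0.0, 0.0, 0.0, 1.0]]
side [[443.37769555   0.         319.20024704]
 [  0.         443.37769555 240.0904982 ]
 [  0.           0.           1.        ]] [-0.01818448  0.          0.          0.          0.        ] [[-0.444, -0.8958, -0.0211, 0.2084], [0.6355, -0.3314, 0.6973, -0.3754], [-0.6316, 0.2962, 0.7164, -0.8284], [0.0, 0.0, 0.0, 1.0]]
{'clock': np.float64(0.1), 'q': array([ 1.182,  0.69 , -0.195,  1.566,  0.157,  0.903, -0.215]), 'qd': array([ 0.001, -0.   , -0.   , -0.004,  0.001,  0.   , -0.002]), 'joint_torque': array([-3.0000e-03, -5.2850e+01, -1.2720e+00, -1.5384e+01, -5.3000e-02,
        2.0000e-03,  0.0000e+00]), 'tool_pos': array([ 0.256, -0.569,  0.238]), 'eef_rot': array([ 0.978,  0.21 , -0.   , -0.001]), 'contact_force': array([-0.338, -0.231,  0.015]), 'moment': array([ 0.002,  0.005, -0.005]), 'finger_force': np.float64(0.0), 'opening': np.float64(1.002)} 0.0187
```

View pics/top0.png

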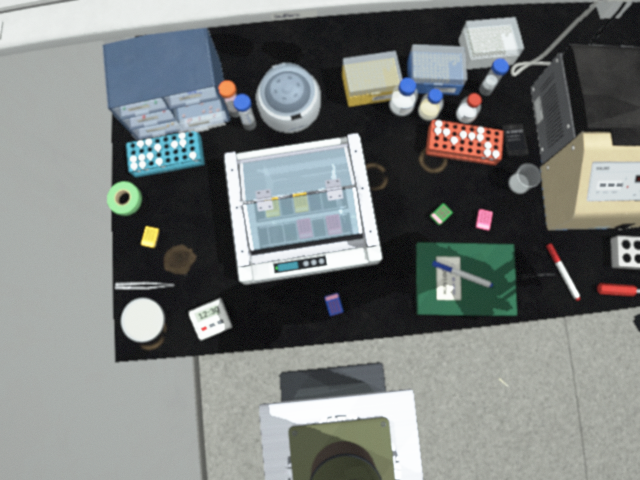

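View pics/side0.png

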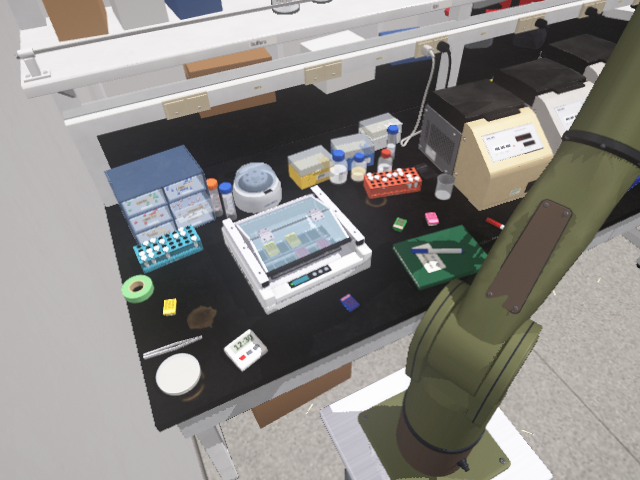

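Top view: pink row is at the front and yellow at the rear. Candidates: pink (484,219), green (441,213), blue (334,304) and yellow (150,237) blocks loose on the bench. The wanted ones are pink and yellow. The bar runs along the front of the cover at about (252..362, 247..237). Close crops next.

```bash
cat > h.py <<'E'
from plant import r,cams
import cv2,numpy as np
def snap(n): return cams.snapshot(n)
def ray(s,uv):
    K,D,T=s["camera_matrix"],np.array(s["D"]),s["camera_from_world"]
    p=cv2.undistortPoints(np.array([[uv]],float),K,D)[0,0]
    R=T[:3,:3]; return -R.T@T[:3,3], R.T@np.array([p[0],-p[1],-1.])
def atz(s,uv,z):
    o,d=ray(s,uv); return o+d*(z-o[2])/d[2]
def proj(s,P):
    T=s["camera_from_world"]; c=T[:3,:3]@np.array(P,float)+T[:3,3]
    return cv2.projectPoints(np.array([[c[0],-c[1],-c[2]]]),np.zeros(3),np.zeros(3),s["camera_matrix"],np.array(s["D"]))[0][0,0]
def tri(rays):
    A=np.zeros((3,3));b=np.zeros(3)
    for o,d in rays:
        d=d/np.linalg.norm(d);M=np.eye(3)-np.outer(d,d);A+=M;b+=M@o
    return np.linalg.solve(A,b)
def crop(s,x0,y0,w,h,k): return cv2.resize(s["img"][y0:y0+h,x0:x0+w],(w*k,h*k),interpolation=cv2.INTER_CUBIC)
E
python3 - <<'E'
from h import *
s=snap("top"); t=snap("side")
a=np.vstack([crop(s,225,130,160,160,3)]); 
b=np.vstack([crop(s,460,200,50,40,6)[:, :300],crop(s,130,220,50,40,6)])
cv2.imwrite("pics/c1.png",np.hstack([a,b])[:,:,::-1])
hsv={n:cv2.cvtColor(q["img"],cv2.COLOR_RGB2HSV) for n,q in(("top",s),("side",t))}
def blob(n,q,roi,h0,h1):
    x,y,w,h=roi; m=cv2.inRange(hsv[n][y:y+h,x:x+w],(h0,90,120),(h1,255,255))
    c=max(cv2.findContours(m,0,1)[0],key=cv2.contourArea)
    return c.reshape(-1,2)+[x,y]
for nm,h0,h1,r1,r2 in(("pink",150,178,(465,200,40,40),(415,205,30,25)),("yel",18,35,(130,220,40,35),(155,292,30,30))):
    for n,q,roi in(("top",s,r1),("side",t,r2)):
        c=blob(n,q,roi,h0,h1)
        P=np.array([atz(q,p,.017)[:2] for p in c],np.float32)
        (cx,cy),(w,h),an=cv2.minAreaRect(P*1000)
        print(nm,n,c.min(0),c.max(0),np.round([cx,cy,w,h,an],1))
E
```

```text
pink top [476 209] [492 230] [ 486.7 -356.8   32.3   44.2   71.1]
pink side [425 212] [438 223] [ 484.9 -355.8   31.4   47.2   72.4]
yel top [141 226] [158 247] [519.5 365.1  33.4  44.4  73.8]
yel side [163 298] [176 315] [518.6 366.7  29.9  46.9  73.2]
```

View pics/c1.png

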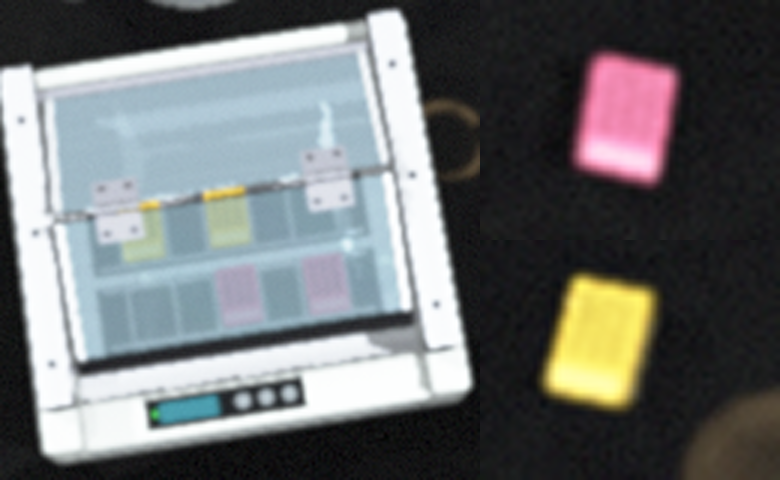

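The crop confirms the loose pink and yellow blocks, both about 30x44 mm including the visible side face. The bar runs from about (252,252) to (362,236). Next I fit the plate pose and check it with an overlay.

```bash
cat > fit.py <<'E'
from h import *
from scipy.optimize import least_squares
s=snap("top"); t=snap("side")
def W(p,l): c,n=np.cos(p[2]),np.sin(p[2]); return [p[0]+c*l[0]-n*l[1],p[1]+n*l[0]+c*l[1],l[2]]
obs=[("y",+113,(251.7,252.3)),("y",-113,(362.3,236.3)),]
def res(p):
    e=[]
    for _,y,uv in obs: e+=list(proj(s,W(p,(p[3],y/1e3,.078)))-uv)
    e+=list(proj(s,W(p,(.125,-.145,.091)))-(360,134)); e+=list(proj(s,W(p,(.125,.145,.091)))-(226,153))
    return e
f=least_squares(res,[.57,.03,.1,-.09]); p=f.x; print(p,np.round(f.fun,1))
ims=[]
for q,(x0,y0,w,h,k) in((s,(215,125,175,165,2)),(t,(215,180,170,130,2))):
    k*=1; k=2.3 if q is s else 2.3
    im=cv2.resize(q["img"][y0:y0+h,x0:x0+w],None,fx=k,fy=k,interpolation=cv2.INTER_CUBIC)
    def L(a,b,c):
        A,B=[tuple(int(v) for v in (proj(q,W(p,l))+.5-[x0,y0])*k) for l in(a,b)]; cv2.line(im,A,B,c,1)
    for y in(-.145,.145,-.118,.118): L((-.112,y,.091),(.125,y,.091),(255,0,0))
    for x in(-.145,-.112): L((x,-.145,.052),(x,.145,.052),(0,160,0))
    L((.125,-.118,.066),(.125,.118,.066),(0,160,0))
    L((p[3],-.113,.078),(p[3],.113,.078),(255,0,255))
    ims.append(im)
H=max(i.shape[0] for i in ims)
ims=[cv2.copyMakeBorder(i,0,H-i.shape[0],0,0,0) for i in ims]
cv2.imwrite("pics/ov.png",np.hstack(ims)[:,:,::-1])
E
python3 fit.py
```

```text
[ 0.54463073  0.03051219  0.04682647 -0.08627411] [-0.6 -0.   0.9 -0.1  2.4 -0.3 -2.7  0.2]
```

View pics/ov.png

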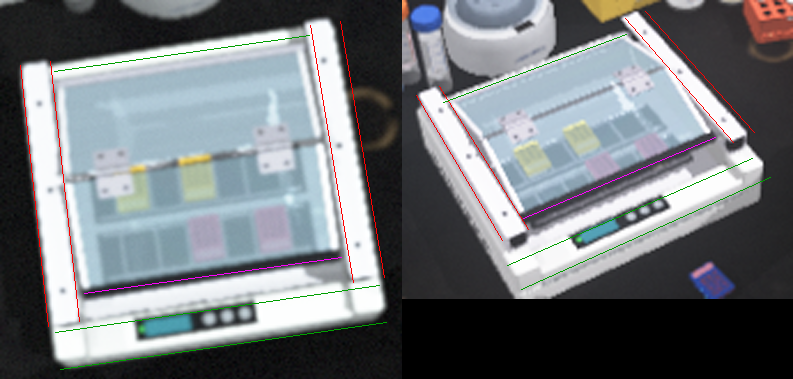

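Overlay: the bar line matches within a few mm, but the outer wall edges don't fit, as the walls are narrower than the base. I'll push using the bar's own line and refine the nests once the cover is open.

```bash
python3 - <<'E'
from h import *
for n,(a,b) in (("top",((251.7,252.3),(362.3,236.3))),("side",((268.5,276.5),(349.8,240.9)))):
    s=snap(n); g=cv2.cvtColor(s["img"],cv2.COLOR_RGB2GRAY).astype(float); pts=[]
    for f in np.linspace(.1,.85,12):
        u=int(round(a[0]+f*(b[0]-a[0]))); v0=a[1]+(u-a[0])/(b[0]-a[0])*(b[1]-a[1])
        v=np.arange(int(v0)-6,int(v0)+7); w=np.clip(90-g[v,u],0,None); pts.append((u,(w*v).sum()/max(w.sum(),1)))
    P=np.array([atz(s,q,.078)[:2] for q in pts]); k=np.polyfit(P[:,1],P[:,0],1)
    print(n,"x=%.4f%+.4f*y"%(k[1],k[0]),"rms",np.std(P[:,0]-np.polyval(k,P[:,1])), "ends",atz(s,a,.078),atz(s,b,.078), g[int(a[1])-6:int(a[1])+7,int(a[0])+20].astype(int))
E
```

```text
top x=0.4617-0.0603*y rms 0.000189314073547806 ends [0.45301532 0.13809277 0.078     ] [ 0.46380245 -0.08467902  0.078     ] [138  88  49  41  45  80 161 232 245 245 244 243 240]
side x=0.4604-0.0646*y rms 0.0004626306621180992 ends [0.44658585 0.13881847 0.078     ] [ 0.45985823 -0.08093122  0.078     ] [123  98 102 146 164 221 247 247 247 246 241 207 118]
```

```bash
cat > pl.py <<'E'
import sys,json
from h import *
from scipy.spatial.transform import Rotation as R
# usage: pl.py x y z yaw tilt n [from x y z yaw tilt]
def pose(yaw,tilt): return R.from_euler('z',yaw,degrees=True)*R.from_euler('x',180,degrees=True)*R.from_euler('y',tilt,degrees=True)
a=[float(v) for v in sys.argv[1:]]
st=r.get_state(); p0=np.array(st["tool_pos"]); R0=R.from_quat(st["eef_rot"])
if len(a)>6: p0=np.array(a[6:9]); R0=pose(a[9],a[10])
R1=pose(a[3],a[4]); n=int(a[5]); P1=np.array(a[:3])
dv=(R0.inv()*R1).as_rotvec()/n
for i in range(n):
    Ri=R0*R.from_rotvec(dv*i); print(np.round(Ri.inv().apply((P1-p0)/n)*1000,1).tolist(), np.round(np.degrees(dv),1).tolist())
    if not np.any(np.abs(dv)>.002): break
E
python3 pl.py .45 -.25 .2 3.6 0 7; echo; python3 pl.py .415 .025 .2 3.6 20 6 .45 -.25 .2 3.6 0
```

```text
[44.0, -30.3, 5.5] [-0.0, 0.0, 2.9]
[42.4, -32.5, 5.5] [-0.0, 0.0, 2.9]
[40.6, -34.7, 5.5] [-0.0, 0.0, 2.9]
[38.8, -36.7, 5.5] [-0.0, 0.0, 2.9]
[36.8, -38.7, 5.5] [-0.0, 0.0, 2.9]
[34.8, -40.5, 5.5] [-0.0, 0.0, 2.9]
[32.7, -42.2, 5.5] [-0.0, 0.0, 2.9]

[-2.9, -46.1, -0.0] [0.0, 3.3, -0.0]
[-2.9, -46.1, -0.2] [0.0, 3.3, -0.0]
[-2.9, -46.1, -0.3] [0.0, 3.3, -0.0]
[-2.9, -46.1, -0.5] [0.0, 3.3, -0.0]
[-2.9, -46.1, -0.7] [0.0, 3.3, -0.0]
[-2.8, -46.1, -0.8] [0.0, 3.3, -0.0]
```

```bash
python3 -m pendant '[[1,[44,-30,5.5],[0,0,2.9]],[1,[42,-32.5,5.5],[0,0,2.9]],[1,[41,-35,5.5],[0,0,2.9]],[1,[39,-37,5.5],[0,0,2.9]],[1,[37,-39,5.5],[0,0,2.9]],[1,[35,-40.5,5.5],[0,0,2.9]],[1,[33,-42,5.5],[0,0,3]],[1,[0,0,0],[0,0,0]]]' 30; python3 pl.py .415 .025 .2 3.6 20 7
```

```text
clock: 1.4
tool_pos: [0.4532, -0.2438, 0.2]
eef_rot: [0.999, 0.038, 0.001, -0.001]
contact_force: [-1.1, -0.3, 0.1]
opening: 0.119
finger_force: 0.0
[-2.5, -38.7, 0.1] [-0.0, 2.8, 0.1]
[-2.6, -38.7, -0.1] [-0.0, 2.8, 0.1]
[-2.6, -38.7, -0.2] [-0.0, 2.8, 0.1]
[-2.7, -38.7, -0.4] [-0.0, 2.8, 0.1]
[-2.8, -38.7, -0.5] [-0.0, 2.8, 0.1]
[-2.8, -38.7, -0.7] [-0.0, 2.8, 0.1]
[-2.8, -38.7, -0.9] [-0.0, 2.8, 0.1]
```

```bash
python3 -m pendant '[[1,[-2.5,-38.7,0],[0,2.8,0.1]],[1,[-2.5,-38.7,0],[0,2.8,0.1]],[1,[-2.6,-38.7,-0.2],[0,2.8,0.1]],[1,[-2.7,-38.7,-0.4],[0,2.8,0.1]],[1,[-2.8,-38.7,-0.5],[0,2.8,0.1]],[1,[-2.8,-38.7,-0.7],[0,2.8,0.1]],[1,[-2.8,-38.7,-0.9],[0,2.8,0.1]],[1,[0,0,0],[0,0,0]]]'; python3 pl.py .42 .026 .074 3.6 20 7;python3 pl.py .42 .026 .074 3.6 35 7
```

```text
clock: 2.4
tool_pos: [0.4273, -0.0037, 0.2228]
eef_rot: [0.99, 0.028, 0.14, -0.006]
contact_force: [-1.0, 0.6, 0.2]
opening: 0.006
finger_force: 0.0
[-6.7, -4.2, 20.2] [-0.0, 0.6, -0.1]
[-6.9, -4.2, 20.2] [-0.0, 0.6, -0.1]
[-7.1, -4.2, 20.1] [-0.0, 0.6, -0.1]
[-7.2, -4.3, 20.0] [-0.0, 0.6, -0.1]
[-7.4, -4.3, 19.9] [-0.0, 0.6, -0.1]
[-7.6, -4.3, 19.9] [-0.0, 0.6, -0.1]
[-7.8, -4.3, 19.8] [-0.0, 0.6, -0.1]
[-6.7, -4.2, 20.2] [-0.0, 2.7, -0.1]
[-7.6, -4.2, 19.9] [-0.0, 2.7, -0.1]
[-8.5, -4.2, 19.5] [-0.0, 2.7, -0.1]
[-9.4, -4.2, 19.1] [-0.0, 2.7, -0.1]
[-10.3, -4.3, 18.6] [-0.0, 2.7, -0.1]
[-11.2, -4.3, 18.1] [-0.0, 2.7, -0.1]
[-12.0, -4.3, 17.6] [-0.0, 2.7, -0.1]
```

```bash
python3 -m pendant '[[1,[-6.7,-4.2,20],[0,0.6,0]],[1,[-7,-4.2,20],[0,0.6,0]],[1,[-7,-4.2,20],[0,0.6,0]],[1,[-7.2,-4.3,20],[0,0.6,0]],[1,[-7.4,-4.3,20],[0,0.6,0]],[1,[-7.6,-4.3,20],[0,0.6,0]],[1,[-7.8,-4.3,20],[0,0.6,0]],[1,[0,0,0],[0,0,0]]]'; python3 pl.py .425 .026 .073 3.6 25 4; python3 -c "
from h import *
print(np.round(r.get_state()['q'],2))"
```

```text
clock: 3.4
tool_pos: [0.4598, 0.0248, 0.1698]
eef_rot: [0.994, 0.029, 0.109, -0.008]
contact_force: [-0.5, -0.1, -0.1]
opening: 0.002
finger_force: 0.0
[-13.7, -0.6, 21.7] [-0.1, 3.1, -0.1]
[-14.9, -0.6, 21.0] [-0.1, 3.1, -0.1]
[-16.0, -0.7, 20.1] [-0.1, 3.1, -0.1]
[-17.1, -0.8, 19.2] [-0.1, 3.1, -0.1]
[-0.22  0.57  0.09  2.33 -1.    0.04 -0.67]
```

Joint 6 is at its limit, so a large forward tilt isn't possible this close in. I'll start near-vertical and add tilt while pushing out.

```bash
python3 pl.py .425 .026 .15 3.6 0 5
```

```text
[-7.6, -0.6, 2.4] [-0.1, -2.5, -0.1]
[-7.5, -0.6, 2.7] [-0.1, -2.5, -0.1]
[-7.4, -0.6, 3.0] [-0.1, -2.5, -0.1]
[-7.3, -0.6, 3.3] [-0.1, -2.5, -0.1]
[-7.1, -0.7, 3.7] [-0.1, -2.5, -0.1]
```

```bash
python3 -m pendant '[[1,[-2,-0.5,0],[-0.1,-3.5,0]],[1,[-2,-0.6,0],[0,-3.5,0]],[1,[-8,-0.6,3.3],[0,-3,0]],[1,[-8,-0.6,3.3],[0,-2.5,0]],[1,[-8,-0.7,3.5],[0,0,0]],[1,[-7,-0.7,3.5],[0,0,0]],[1,[0,0,0],[0,0,0]]]'; python3 pl.py .428 .026 .073 3.6 0 5; python3 -c "
from h import *
print(np.round(r.get_state()['q'],2))"
```

```text
clock: 4.28
tool_pos: [0.4236, 0.0261, 0.155]
eef_rot: [1.0, 0.029, 0.0, -0.004]
contact_force: [0.6, 0.4, -0.4]
opening: 0.005
finger_force: 0.0
[0.9, 0.2, 16.4] [-0.1, -0.0, -0.1]
[-0.47  0.67  0.49  2.25 -0.85  0.41 -0.77]
```

```bash
python3 -m pendant '[[1,[1,0.2,16.5],[0,0,0]],[1,[1,0.2,16.5],[0,0,0]],[1,[1,0.2,16.5],[0,0,0]],[1,[1,0.2,16.5],[0,0,0]],[1,[0.5,0.2,16],[0,0,0]],[1,[0,0,0],[0,0,0]]]'; python3 -c "
from h import *
print(np.round(r.get_state()['q'],2))
s=snap('side'); cv2.imwrite('pics/s2.png',crop(s,200,150,230,170,3)[:,:,::-1])"; python3 pl.py .5 .0304 .073 3.6 5 8
```

```text
clock: 5.03
tool_pos: [0.4294, 0.0258, 0.0726]
eef_rot: [1.0, 0.028, 0.001, -0.004]
contact_force: [0.8, 0.4, -1.0]
opening: 0.004
finger_force: 0.0
[-0.23  0.8   0.12  2.28 -0.96  0.11 -0.71]
[8.8, -0.1, 0.0] [-0.1, 0.6, -0.0]
[8.8, -0.1, 0.1] [-0.1, 0.6, -0.0]
[8.8, -0.1, 0.2] [-0.1, 0.6, -0.0]
[8.8, -0.1, 0.3] [-0.1, 0.6, -0.0]
[8.8, -0.0, 0.4] [-0.1, 0.6, -0.0]
[8.8, -0.0, 0.5] [-0.1, 0.6, -0.0]
[8.8, -0.0, 0.6] [-0.1, 0.6, -0.0]
[8.8, -0.0, 0.7] [-0.1, 0.6, -0.0]
```

View pics/s2.png

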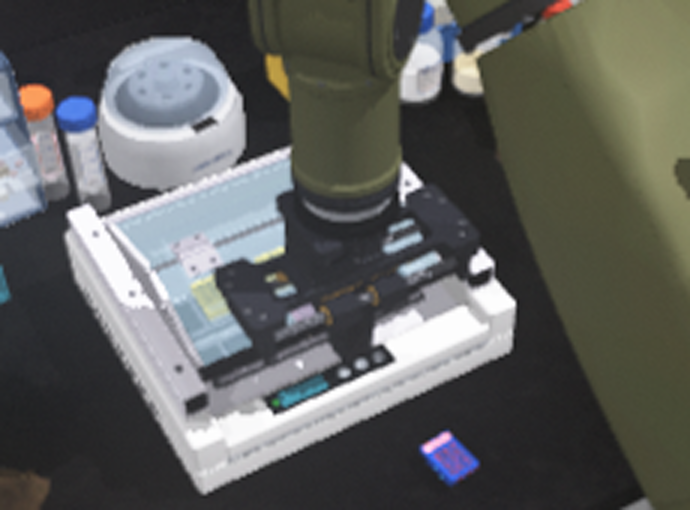

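Tip is in front of the bar, above the sill. Pushing.

```bash
python3 -m pendant '[[1,[9,0,0],[0,0.3,0]],[1,[9,0,0],[0,0.5,0]],[1,[9,0,0.1],[0,0.5,0]],[1,[9,0,0.2],[0,0.5,0]],[1,[9,0,0.3],[0,0.5,0]],[1,[9,0,0.4],[0,0.5,0]],[1,[9,0,0.5],[0,0.6,0]],[1,[9,0,0.6],[0,0.6,0]]]'; python3 -c "
from h import *
print(np.round(r.get_state()['q'],2))"; python3 pl.py .56 .0343 .073 3.6 12 8
```

```text
clock: 6.08
tool_pos: [0.5025, 0.0303, 0.0731]
eef_rot: [0.999, 0.029, 0.036, -0.005]
contact_force: [-1.5, 0.6, -0.9]
opening: 0.005
finger_force: 0.8
[-0.28  0.83  0.21  2.14 -0.94  0.2  -0.73]
[7.2, -0.1, 0.5] [-0.1, 1.0, -0.0]
[7.2, -0.1, 0.7] [-0.1, 1.0, -0.0]
[7.2, -0.1, 0.8] [-0.1, 1.0, -0.0]
[7.1, -0.1, 0.9] [-0.1, 1.0, -0.0]
[7.1, -0.1, 1.0] [-0.1, 1.0, -0.0]
[7.1, -0.1, 1.2] [-0.1, 1.0, -0.0]
[7.1, -0.1, 1.3] [-0.1, 1.0, -0.0]
[7.1, -0.1, 1.4] [-0.1, 1.0, -0.0]
```

```bash
python3 -m pendant '[[1,[7.2,-0.1,0.5],[0,1,0]],[1,[7.2,-0.1,0.7],[0,1,0]],[1,[7.2,-0.1,0.8],[0,1,0]],[1,[7.1,-0.1,0.9],[0,1,0]],[1,[7.1,-0.1,1],[0,1,0]],[1,[7.1,-0.1,1.2],[0,1,0]],[1,[7.1,-0.1,1.3],[0,1,0]],[1,[7.1,-0.1,1.4],[0,1,0]]]'; python3 -c "
from h import *
print(np.round(r.get_state()['q'],2))"; python3 pl.py .595 .0365 .073 3.6 28 8
```

```text
clock: 7.08
tool_pos: [0.5617, 0.0344, 0.075]
eef_rot: [0.994, 0.028, 0.103, -0.007]
contact_force: [-1.0, 0.5, -0.6]
opening: 0.005
finger_force: 0.6
[-0.19  0.83  0.06  2.08 -1.    0.04 -0.67]
[4.0, -0.0, 1.1] [-0.0, 2.0, -0.1]
[4.0, -0.0, 1.2] [-0.0, 2.0, -0.1]
[3.9, -0.0, 1.4] [-0.0, 2.0, -0.1]
[3.9, -0.0, 1.5] [-0.0, 2.0, -0.1]
[3.8, -0.0, 1.7] [-0.0, 2.0, -0.1]
[3.8, -0.0, 1.8] [-0.0, 2.0, -0.1]
[3.7, -0.0, 1.9] [-0.0, 2.0, -0.1]
[3.6, 0.0, 2.0] [-0.0, 2.0, -0.1]
```

```bash
python3 -m pendant '[[1,[6,0,1.5],[0,0.5,0]],[1,[6,0,1.5],[0,0.5,0]],[1,[6,0,1.5],[0,0.5,0]],[1,[6,0,1.5],[0,0.5,0]],[1,[6,0,1.5],[0,0.5,0]],[1,[6,0,1.5],[0,0.5,0]],[1,[6,0,1.5],[0,0.5,0]]]'; python3 -c "
from h import *
print(np.round(r.get_state()['q'],2))
s=snap('top'); cv2.imwrite('pics/t3.png',crop(s,220,100,180,190,3)[:,:,::-1])"; python3 pl.py .63 .0385 .073 3.6 18 8
```

```text
clock: 7.95
tool_pos: [0.6067, 0.0371, 0.076]
eef_rot: [0.991, 0.028, 0.132, -0.008]
contact_force: [-0.7, -0.4, -0.5]
opening: 0.004
finger_force: 0.4
[-0.19  0.85  0.07  2.01 -1.    0.04 -0.67]
[2.6, -0.0, 1.1] [-0.0, 0.3, -0.0]
[2.6, -0.0, 1.1] [-0.0, 0.3, -0.0]
[2.6, -0.0, 1.2] [-0.0, 0.3, -0.0]
[2.6, -0.0, 1.2] [-0.0, 0.3, -0.0]
[2.6, -0.0, 1.2] [-0.0, 0.3, -0.0]
[2.6, -0.0, 1.2] [-0.0, 0.3, -0.0]
[2.6, -0.0, 1.2] [-0.0, 0.3, -0.0]
[2.6, -0.0, 1.2] [-0.0, 0.3, -0.0]
```

View pics/t3.png

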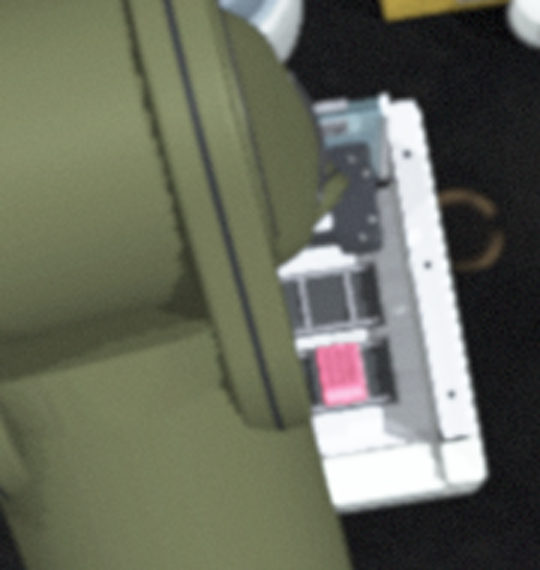

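The cover is nearly folded: the right yellow nest is bare at crop (328,300) and a pink block sits at crop (340,370). I'll finish the push gently.

```bash
python3 -m pendant '[[1,[3,0,1],[0,0.4,0]],[1,[3,0,1],[0,0.4,0]],[1,[3,0,1],[0,0.4,0]],[1,[3,0,1],[0,0.4,0]],[1,[2,0,0.8],[0,0.4,0]]]';python3 -m pendant '[[1,[2,0,0.8],[0,0.4,0]],[1,[2,0,0.8],[0,0.4,0]],[1,[2,0,0.8],[0,0.4,0]]]'
```

```text
clock: 8.62
tool_pos: [0.6252, 0.0381, 0.0787]
eef_rot: [0.989, 0.028, 0.145, -0.008]
contact_force: [-1.9, -0.3, -0.8]
opening: 0.004
finger_force: 0.3
clock: 9.0
tool_pos: [0.6312, 0.0385, 0.0798]
eef_rot: [0.988, 0.028, 0.148, -0.009]
contact_force: [-12.5, -1.6, 4.2]
opening: 0.008
finger_force: 1.2
```

```bash
python3 -m pendant '[[1,[2,0,0.8],[0,0.4,0]],[1,[2,0,0.8],[0,0.4,0]]]';python3 -m pendant '[[1,[2,0,0.8],[0,0.4,0]]]'
```

```text
clock: 9.25
tool_pos: [0.6317, 0.0386, 0.0795]
eef_rot: [0.989, 0.028, 0.148, -0.009]
contact_force: [-25.7, -2.3, 10.0]
opening: 0.005
finger_force: 2.2
clock: 9.38
tool_pos: [0.632, 0.0387, 0.0794]
eef_rot: [0.989, 0.028, 0.148, -0.01]
contact_force: [-32.7, -2.9, 11.5]
opening: 0.004
finger_force: 2.7
```

Firm stop at x=0.632, matching the predicted 0.630. Back off, rise and move towards the pink block, straightening on the way.

```bash
python3 -m pendant '[[1,[-10,0,-3],[0,0,0]],[1,[-20,0,-6],[0,-1,0]],[1,[-25,0,-8],[0,-3,0]],[1,[-5,0,-35],[0,-3,0]],[1,[-5,0,-40],[0,-4,0]],[1,[0,30,-40],[0,-4,0]],[0.1,[0,50,0],[0,-2,0]],[0.1,[0,50,0],[0,0,0]]]'; python3 pl.py .487 -.357 .12 -19 0 6
```

```text
clock: 10.38
tool_pos: [0.5705, -0.0969, 0.1981]
eef_rot: [1.0, 0.031, 0.006, -0.004]
contact_force: [1.1, -0.1, 0.3]
opening: 0.207
finger_force: 0.0
[-16.7, 42.5, 12.5] [-0.1, -0.1, 3.7]
[-13.9, 43.5, 12.6] [-0.1, -0.1, 3.7]
[-11.0, 44.3, 12.7] [-0.1, -0.1, 3.7]
[-8.0, 44.9, 12.8] [-0.1, -0.1, 3.7]
[-5.0, 45.3, 12.9] [-0.1, -0.1, 3.7]
[-2.1, 45.5, 12.9] [-0.1, -0.1, 3.7]
```

```bash
python3 -m pendant '[[-0.2,[-17,42.5,12.5],[0,0,3.6]],[-0.2,[-14,43.5,12.6],[0,0,3.6]],[-0.2,[-11,44.3,12.7],[0,0,3.6]],[-0.2,[-8,45,12.8],[0,0,3.6]],[-0.2,[-5,45.3,13],[0,0,3.6]],[-0.2,[-2,45.5,13],[0,0,3.6]],[-0.2,[0,0,0],[0,0,0]]]'
cat > look.py <<'E'
from h import *
from scipy.optimize import least_squares
s=snap("top"); t=snap("side")
ims=[]
a=crop(s,225,100,160,180,3); b=crop(t,215,160,160,140,3)
b=cv2.copyMakeBorder(b,0,a.shape[0]-b.shape[0],0,0,0)
im=np.hstack([a,b]);print(im.shape); im=im[:, :800] if im.shape[1]>800 else im
import sys
cv2.imwrite(sys.argv[1],im[:,:,::-1])
cv2.imwrite("top.png",s["img"][:,:,::-1]); cv2.imwrite("side.png",t["img"][:,:,::-1])
E
python3 look.py pics/p4.png; python3 pl.py .487 -.357 .12 -18 0 1
```

```text
clock: 11.25
tool_pos: [0.4836, -0.3611, 0.1175]
eef_rot: [0.987, -0.162, 0.004, -0.003]
contact_force: [-0.0, -0.6, 1.4]
opening: 0.603
finger_force: 0.0
(540, 960, 3)
[0.8, 0.4, -2.4] [-0.7, -0.4, -0.3]
```

View pics/p4.png

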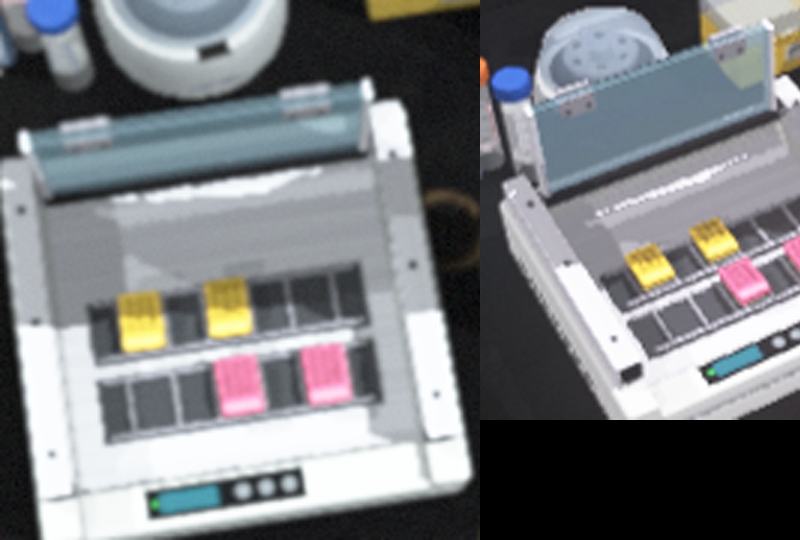

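The cover stands folded upright and both racks are bare. The pink left nest is at about crop (156,405), which is full-image (277,235). The yellow right nest is at about crop (316,300), full-image (330,200). Next I work out the rack pose from the blocks and ribs.

```bash
python3 - <<'E'
from h import *
s=snap("top"); t=snap("side")
def rects(q,h0,h1,roi,sm=90):
    x,y,w,h=roi; m=cv2.inRange(cv2.cvtColor(q["img"][y:y+h,x:x+w],cv2.COLOR_RGB2HSV),(h0,sm,110),(h1,255,255)); o=[]
    for c in cv2.findContours(m,0,1)[0]:
        if cv2.contourArea(c)>60:
            P=np.array([atz(q,p,.055)[:2] for p in c.reshape(-1,2)+[x,y]],np.float32)*1000
            (cx,cy),(w_,h_),a=cv2.minAreaRect(P); o.append(np.round([cx,cy,w_,h_,a],1).tolist())
    return o
for n,q,roi in(("top",s,(245,185,115,70)),("side",t,(250,220,150,60))):
    print(n,"pink",rects(q,150,178,roi)); print(n,"yel",rects(q,18,35,roi))
print("nests top", atz(s,(277,235),.042)[:2], atz(s,(330.3,200),.042)[:2])
# rib scan along the row through nest centres (top view)
from scipy.ndimage import map_coordinates
g=cv2.cvtColor(s["img"],cv2.COLOR_RGB2GRAY).astype(float)
yaw=.0625;e=np.array([-np.sin(yaw),np.cos(yaw)]); f=np.array([np.cos(yaw),np.sin(yaw)])
for nm,uv in(("pink",(277,235)),("yel",(330.3,200))):
    c=atz(s,uv,.042)[:2]
    for d,dn,other in((e,"y",f),(f,"x",e)):
        l=np.arange(-30,31,1.5); v=np.zeros(len(l))
        for o in(-6,-3,0,3,6):
            px=np.array([proj(s,[*(c+(d*k+other*o)/1000),.042]) for k in l]); v+=map_coordinates(g,[px[:,1],px[:,0]],order=1)
        print(nm,dn,[(float(a),int(b/5)) for a,b in zip(l,v)])
E
```

```text
top pink [[501.5, 30.5, 29.3, 28.6, 6.1], [503.5, -29.2, 29.4, 28.5, 3.6]]
top yel [[548.6, 93.6, 40.5, 30.8, 0.8], [552.2, 32.9, 40.8, 29.3, 0.9]]
side pink [[496.2, 30.6, 44.0, 29.6, 3.9], [498.3, -29.4, 44.1, 30.2, 3.6]]
side yel [[547.1, 93.7, 44.6, 31.6, 2.1], [550.5, 33.3, 44.7, 32.1, 1.4]]
nests top [0.49058192 0.0877122 ] [ 0.5544375  -0.02985852]
pink y [(-30.0, 101), (-28.5, 101), (-27.0, 101), (-25.5, 102), (-24.0, 102), (-22.5, 100), (-21.0, 99), (-19.5, 100), (-18.0, 112), (-16.5, 138), (-15.0, 160), (-13.5, 165), (-12.0, 145), (-10.5, 118), (-9.0, 101), (-7.5, 100), (-6.0, 101), (-4.5, 102), (-3.0, 102), (-1.5, 102), (0.0, 102), (1.5, 102), (3.0, 102), (4.5, 101), (6.0, 102), (7.5, 102), (9.0, 100), (10.5, 98), (12.0, 97), (13.5, 103), (15.0, 120), (16.5, 138), (18.0, 146), (19.5, 132), (21.0, 108), (22.5, 89), (24.0, 84), (25.5, 85), (27.0, 86), (28.5, 85), (30.0, 85)]
pink x [(-30.0, 253), (-28.5, 253), (-27.0, 252), (-25.5, 251), (-24.0, 245), (-22.5, 224), (-21.0, 192), (-19.5, 175), (-18.0, 177), (-16.5, 167), (-15.0, 143), (-13.5, 118), (-12.0, 105), (-10.5, 101),
[... 680 characters left out ...]
8), (10.5, 71), (12.0, 74), (13.5, 80), (15.0, 89), (16.5, 107), (18.0, 128), (19.5, 137), (21.0, 126), (22.5, 104), (24.0, 87), (25.5, 85), (27.0, 87), (28.5, 87), (30.0, 86)]
yel x [(-30.0, 227), (-28.5, 240), (-27.0, 245), (-25.5, 240), (-24.0, 219), (-22.5, 185), (-21.0, 164), (-19.5, 168), (-18.0, 171), (-16.5, 155), (-15.0, 129), (-13.5, 109), (-12.0, 98), (-10.5, 91), (-9.0, 84), (-7.5, 78), (-6.0, 72), (-4.5, 67), (-3.0, 64), (-1.5, 60), (0.0, 58), (1.5, 56), (3.0, 55), (4.5, 55), (6.0, 55), (7.5, 54), (9.0, 54), (10.5, 55), (12.0, 56), (13.5, 55), (15.0, 55), (16.5, 59), (18.0, 70), (19.5, 85), (21.0, 99), (22.5, 110), (24.0, 123), (25.5, 137), (27.0, 148), (28.5, 155), (30.0, 158)]
```

Checks: rib spacing 32 mm, row gap 56 mm and nest gap 120 mm all match. The pink nest is at (0.4925, 0.0897), the yellow nest at (0.556, -0.0265), yaw 3.6°. Picking pink.

```bash
python3 pl.py .4875 -.3565 .040 -18.3 0 3;  python3 pl.py .4875 -.3565 .007 -18.3 0 4 .4875 -.3565 .04 -18.3 0; python3 -m pendant '[[-0.2,[1,0.2,25],[-0.2,-0.1,0]],[-0.2,[1,0.2,25],[-0.2,-0.1,0]],[-0.2,[0.3,0.2,25],[-0.2,-0.1,0]],[-0.2,[0,0,0],[0,0,0]]]' 20; python3 pl.py .4875 -.3565 .007 -18.3 0 3
```

```text
[0.0, 0.8, 25.9] [-0.2, -0.1, 0.1]
[0.1, 0.7, 25.9] [-0.2, -0.1, 0.1]
[0.2, 0.6, 25.9] [-0.2, -0.1, 0.1]
[0.0, -0.0, 8.2] [0.0, 0.0, 0.0]
clock: 11.95
tool_pos: [0.489, -0.3547, 0.0414]
eef_rot: [0.988, -0.157, -0.0, -0.002]
contact_force: [-0.5, 0.2, -0.2]
opening: 0.599
finger_force: 0.0
[-0.3, 0.7, 11.5] [-0.1, 0.0, 0.1]
```

```bash
python3 -m pendant '[[-0.2,[-0.3,0.7,11.5],[0,0,0]],[-0.2,[-0.3,0.7,11.5],[0,0,0]],[-0.2,[-0.3,0.5,11.5],[0,0,0]],[-0.2,[0,0,0],[0,0,0]],[1,[0,0,0],[0,0,0]],[1,[0,0,0],[0,0,0]],[1,[0,0,0],[0,0,0]],[1,[0,0,0],[0,0,0]]]' 20; python3 -m pendant '[[1,[0,0,-10],[0,0,0]],[1,[0,0,-25],[0,0,0]],[1,[0,0,-30],[0,0,0]],[1,[0,0,-30],[0,0,0]],[1,[0,0,-30],[0,0,0]],[1,[0,0,0],[0,0,0]]]'; python3 pl.py .4925 .0897 .13 3.6 0 12
```

```text
clock: 12.95
tool_pos: [0.4874, -0.3591, 0.0084]
eef_rot: [0.987, -0.159, 0.001, -0.0]
contact_force: [-0.6, 1.7, 1.8]
opening: 0.31
finger_force: 20.0
clock: 13.7
tool_pos: [0.4879, -0.3602, 0.1357]
eef_rot: [0.987, -0.159, 0.003, 0.001]
contact_force: [0.2, -0.4, -0.9]
opening: 0.312
finger_force: 20.0
[-11.4, -35.7, 0.4] [0.0, -0.0, -1.8]
[-10.3, -36.1, 0.4] [0.0, -0.0, -1.8]
[-9.1, -36.4, 0.4] [0.0, -0.0, -1.8]
[-7.9, -36.6, 0.4] [0.0, -0.0, -1.8]
[-6.8, -36.9, 0.4] [0.0, -0.0, -1.8]
[-5.6, -37.1, 0.4] [0.0, -0.0, -1.8]
[-4.4, -37.2, 0.4] [0.0, -0.0, -1.8]
[-3.2, -37.4, 0.4] [0.0, -0.0, -1.8]
[-2.0, -37.4, 0.4] [0.0, -0.0, -1.8]
[-0.8, -37.5, 0.5] [0.0, -0.0, -1.8]
[0.4, -37.5, 0.5] [0.0, -0.0, -1.8]
[1.5, -37.5, 0.5] [0.0, -0.0, -1.8]
```

```bash
python3 -m pendant '[[1,[-11.4,-35.7,0.4],[0,0,-1.8]],[1,[-10.3,-36,0.4],[0,0,-1.8]],[1,[-9,-36.4,0.4],[0,0,-1.8]],[1,[-8,-36.6,0.4],[0,0,-1.8]],[1,[-6.8,-37,0.4],[0,0,-1.8]],[1,[-5.6,-37,0.4],[0,0,-1.8]],[1,[-4.4,-37,0.4],[0,0,-1.8]],[1,[-3.2,-37.4,0.4],[0,0,-1.8]]]';python3 -m pendant '[[1,[-2,-37.4,0.4],[0,0,-1.8]],[1,[-0.8,-37.5,0.5],[0,0,-1.8]],[1,[0.4,-37.5,0.5],[0,0,-1.8]],[1,[1.5,-37.5,0.5],[0,0,-1.8]],[1,[0,0,0],[0,0,0]]]'; python3 pl.py .4925 .0897 .075 3.6 0 3; python3 - <<'E'
from h import *
s=snap("side"); p=proj(s,[.4925,.0897,.12]); print(p); x,y=[int(v) for v in p-[50,40]]
cv2.imwrite("pics/h5.png",crop(s,x,y,100,80,6)[:,:,::-1]); print(x,y)
E
```

```text
clock: 14.7
tool_pos: [0.4898, -0.0578, 0.1293]
eef_rot: [0.999, -0.033, 0.0, -0.0]
contact_force: [-0.3, 0.6, 0.1]
opening: 0.32
finger_force: 20.0
clock: 15.32
tool_pos: [0.4916, 0.0945, 0.1269]
eef_rot: [0.999, 0.032, -0.0, -0.001]
contact_force: [-0.0, -0.0, -1.1]
opening: 0.316
finger_force: 20.0
[0.2, 1.6, 17.3] [-0.0, 0.0, 0.0]
[278.96472918 243.76257123]
228 203
```

View pics/h5.png

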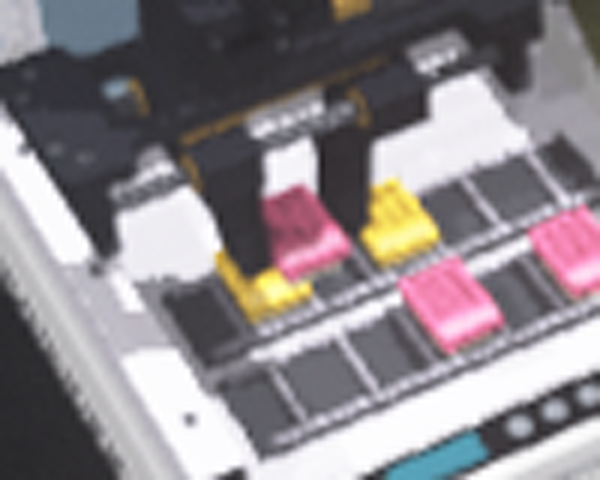

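The pink block hangs level between the pads at crop (305,235). Check how it is centred along its length.

```bash
python3 - <<'E'
from h import *
s=snap("side"); print(atz(s,(281.3,246.5),.1285),atz(s,(228+310/6,203+246/6),.1355), r.get_state()["tool_pos"])
E
```

```text
[0.47418892 0.0908195  0.1285    ] [0.47672733 0.0931391  0.1355    ] [0.49211276 0.09035795 0.12764544]
```

```bash
python3 - <<'E'
from h import *
s=snap("side"); c=np.array([228,203])
for p in ((283,365),(312,425),(338,335),(372,395),(330,376)): print(p,np.round(atz(s,c+np.array(p)/6,.042)[:2],4))
for y in(.0897+.016,.0897-.016):
  for x in(.0185,-.0185): print(np.round((proj(s,[.4925+x-.0625*(y-.0897),y+.0625*x,.042])-c)*6))
E
```

```text
(283, 365) [0.5059 0.1015]
(312, 425) [0.471  0.1033]
(338, 335) [0.5107 0.0749]
(372, 395) [0.4744 0.0756]
(330, 376) [0.4916 0.0867]
[267. 363.]
[307. 423.]
[337. 333.]
[378. 391.]
```

```bash
python3 -m pendant '[[1,[-0.8,0.5,20],[0,0,0]],[1,[-0.8,0.4,20],[0,0,0]],[1,[0,0,20],[0,0,0]],[1,[0,0,8],[0,0,0]],[1,[0,0,0],[0,0,0]],[1,[0,0,0],[0,0,0]]]'; python3 -m pendant '[[1,[0,0,4],[0,0,0]],[1,[0,0,4],[0,0,0]],[1,[0,0,3],[0,0,0]],[1,[0,0,0],[0,0,0]]]'
```

```text
clock: 16.23
tool_pos: [0.4915, 0.0893, 0.0606]
eef_rot: [1.0, 0.029, 0.001, 0.0]
contact_force: [-0.3, -0.2, -0.7]
opening: 0.313
finger_force: 20.0
clock: 16.73
tool_pos: [0.491, 0.0898, 0.0488]
eef_rot: [1.0, 0.029, 0.001, -0.0]
contact_force: [0.3, 0.4, 0.0]
opening: 0.314
finger_force: 20.0
```

No contact yet at 0.0488; two to three mm more.

```bash
python3 -m pendant '[[1,[0,0,1.5],[0,0,0]],[1,[0,0,1],[0,0,0]],[1,[0,0,0],[0,0,0]]]'; python3 -m pendant '[[1,[0,0,0.5],[0,0,0]],[1,[0,0,0],[0,0,0]]]'
```

```text
clock: 17.1
tool_pos: [0.4911, 0.0898, 0.0465]
eef_rot: [1.0, 0.029, 0.001, -0.0]
contact_force: [-0.3, -1.1, 0.3]
opening: 0.313
finger_force: 20.0
clock: 17.35
tool_pos: [0.4912, 0.0897, 0.0463]
eef_rot: [1.0, 0.029, 0.001, -0.0]
contact_force: [-1.2, 0.7, 3.8]
opening: 0.313
finger_force: 20.0
```

Contact at 0.0463, the predicted seated height. Release, rise, and go to the yellow block.

```bash
python3 -m pendant '[[0.1,[0,0,0],[0,0,0]],[0.1,[0,0,0],[0,0,0]],[0.1,[0,0,-10],[0,0,0]],[0.1,[0,0,-30],[0,0,0]],[0.1,[0,0,-30],[0,0,0]],[0.1,[0,0,-25],[0,0,0]],[0.1,[0,0,0],[0,0,0]]]'; python3 pl.py .520 .366 .12 -16.5 0 8; python3 - <<'E'
from h import *
s=snap("side"); cv2.imwrite("pics/n6.png",crop(s,228,220,100,80,6)[:,:,::-1])
E
```

```text
clock: 18.23
tool_pos: [0.492, 0.0898, 0.1428]
eef_rot: [1.0, 0.029, 0.003, -0.0]
contact_force: [1.2, 0.5, -0.1]
opening: 0.45
finger_force: 0.0
[5.5, -34.3, 2.9] [-0.0, -0.0, 2.5]
[4.0, -34.5, 2.9] [-0.0, -0.0, 2.5]
[2.5, -34.6, 2.9] [-0.0, -0.0, 2.5]
[1.0, -34.7, 2.9] [-0.0, -0.0, 2.5]
[-0.5, -34.7, 2.9] [-0.0, -0.0, 2.5]
[-2.0, -34.6, 2.9] [-0.0, -0.0, 2.5]
[-3.5, -34.5, 2.9] [-0.0, -0.0, 2.5]
[-5.0, -34.3, 2.9] [-0.0, -0.0, 2.5]
```

View pics/n6.png

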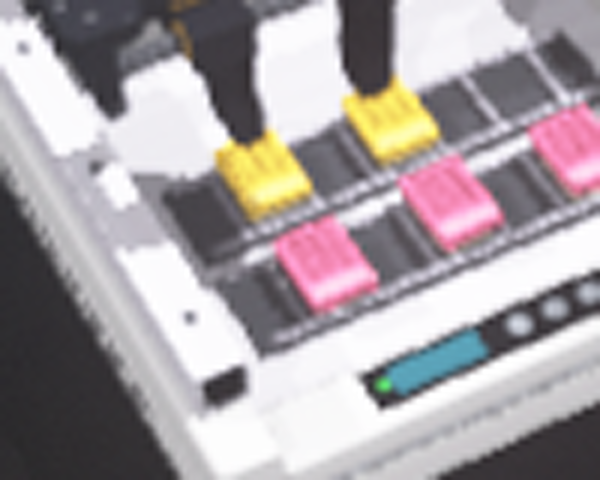

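The pink block sits in the left nest at crop (325,262), level and in line with its neighbours. On to yellow.

```bash
python3 -m pendant '[[0,[5.5,-34.3,0],[0,0,2.5]],[0,[4,-34.5,0],[0,0,2.5]],[0,[2.5,-34.6,3],[0,0,2.5]],[-0.2,[1,-34.7,3],[0,0,2.5]],[-0.2,[-0.5,-34.7,3],[0,0,2.5]],[-0.2,[-2,-34.6,3],[0,0,2.5]],[-0.2,[-3.5,-34.5,3],[0,0,2.5]],[-0.2,[-5,-34.3,3],[0,0,2.5]]]';python3 -m pendant '[[-0.2,[0,0,0],[0,0,0]]]'; python3 pl.py .520 .366 .04 -16.5 0 4
```

```text
clock: 19.27
tool_pos: [0.5185, 0.3667, 0.1216]
eef_rot: [0.989, -0.146, -0.0, 0.0]
contact_force: [1.2, 0.3, 0.7]
opening: 0.6
finger_force: 0.0
clock: 19.4
tool_pos: [0.5176, 0.3691, 0.1209]
eef_rot: [0.99, -0.142, -0.001, -0.0]
contact_force: [0.7, -0.1, -0.9]
opening: 0.604
finger_force: 0.0
[0.8, 0.6, 20.2] [-0.0, 0.0, 0.0]
```

```bash
python3 -m pendant '[[-0.2,[0.8,0.6,20],[0,0,0]],[-0.2,[0.8,0.6,20],[0,0,0]],[-0.2,[0.8,0.6,20],[0,0,0]],[-0.2,[0.8,0.6,20],[0,0,0]],[-0.2,[0,0,0],[0,0,0]],[-0.2,[0,0,0],[0,0,0]]]'; python3 pl.py .520 .366 .008 -16.5 0 3
```

```text
clock: 20.15
tool_pos: [0.5222, 0.3623, 0.0433]
eef_rot: [0.989, -0.145, 0.001, -0.0]
contact_force: [-0.1, 0.5, -0.4]
opening: 0.598
finger_force: 0.0
[-1.1, -1.0, 11.8] [-0.0, -0.0, -0.1]
```

```bash
python3 -m pendant '[[-0.2,[-0.6,-0.8,12],[0,0,0]],[-0.2,[-0.6,-0.8,12],[0,0,0]],[-0.2,[-0.6,-0.6,11],[0,0,0]],[-0.2,[0,0,0],[0,0,0]],[1,[0,0,0],[0,0,0]],[1,[0,0,0],[0,0,0]],[1,[0,0,0],[0,0,0]],[1,[0,0,0],[0,0,0]]]' 20; python3 -m pendant '[[1,[0,0,-10],[0,0,0]],[1,[0,0,-25],[0,0,0]],[1,[0,0,-30],[0,0,0]],[1,[0,0,-30],[0,0,0]],[1,[0,0,-35],[0,0,0]],[1,[0,0,0],[0,0,0]]]'; python3 pl.py .556 -.0265 .138 3.6 0 12
```

```text
clock: 21.15
tool_pos: [0.521, 0.3654, 0.0086]
eef_rot: [0.989, -0.145, 0.001, -0.0]
contact_force: [0.2, 0.0, 1.0]
opening: 0.315
finger_force: 20.0
clock: 21.9
tool_pos: [0.5224, 0.3657, 0.1414]
eef_rot: [0.989, -0.145, 0.003, -0.002]
contact_force: [-0.3, -0.6, -1.8]
opening: 0.309
finger_force: 20.0
[12.1, 30.5, 0.2] [-0.0, -0.0, -1.7]
[11.2, 30.8, 0.2] [-0.0, -0.0, -1.7]
[10.2, 31.2, 0.2] [-0.0, -0.0, -1.7]
[9.3, 31.4, 0.2] [-0.0, -0.0, -1.7]
[8.4, 31.7, 0.2] [-0.0, -0.0, -1.7]
[7.4, 31.9, 0.2] [-0.0, -0.0, -1.7]
[6.5, 32.1, 0.2] [-0.0, -0.0, -1.7]
[5.6, 32.3, 0.2] [-0.0, -0.0, -1.7]
[4.6, 32.5, 0.3] [-0.0, -0.0, -1.7]
[3.6, 32.6, 0.3] [-0.0, -0.0, -1.7]
[2.7, 32.7, 0.3] [-0.0, -0.0, -1.7]
[1.7, 32.8, 0.3] [-0.0, -0.0, -1.7]
```

```bash
python3 -m pendant '[[1,[12,30.5,0],[0,0,-1.7]],[1,[11,31,0],[0,0,-1.7]],[1,[10,31,0],[0,0,-1.7]],[1,[9.3,31.5,0.2],[0,0,-1.7]],[1,[8.4,31.7,0.2],[0,0,-1.7]],[1,[7.4,32,0.2],[0,0,-1.7]],[1,[6.5,32,0.2],[0,0,-1.7]],[1,[5.6,32.3,0.2],[0,0,-1.7]]]';python3 -m pendant '[[1,[4.6,32.5,0.3],[0,0,-1.7]],[1,[3.6,32.6,0.3],[0,0,-1.7]],[1,[2.7,32.7,0.3],[0,0,-1.7]],[1,[1.7,32.8,0.3],[0,0,-1.7]],[1,[0,0,0],[0,0,0]],[1,[0,0,0],[0,0,0]]]'; python3 pl.py .5555 -.0265 .06 3.6 0 4; python3 - <<'E'
from h import *
s=snap("side"); p=proj(s,[.556,-.0265,.12]); x,y=[int(v) for v in p-[50,35]]
cv2.imwrite("pics/h7.png",crop(s,x,y,100,80,6)[:,:,::-1]); print(x,y)
E
```

```text
clock: 22.9
tool_pos: [0.5419, 0.1031, 0.1364]
eef_rot: [1.0, -0.026, -0.0, -0.0]
contact_force: [0.2, -0.7, -0.8]
opening: 0.314
finger_force: 20.0
clock: 23.65
tool_pos: [0.5535, -0.0255, 0.1353]
eef_rot: [0.999, 0.033, 0.0, -0.001]
contact_force: [-0.8, 0.6, -0.4]
opening: 0.315
finger_force: 20.0
[0.5, 0.3, 18.8] [-0.0, -0.0, 0.0]
262 176
```

View pics/h7.png

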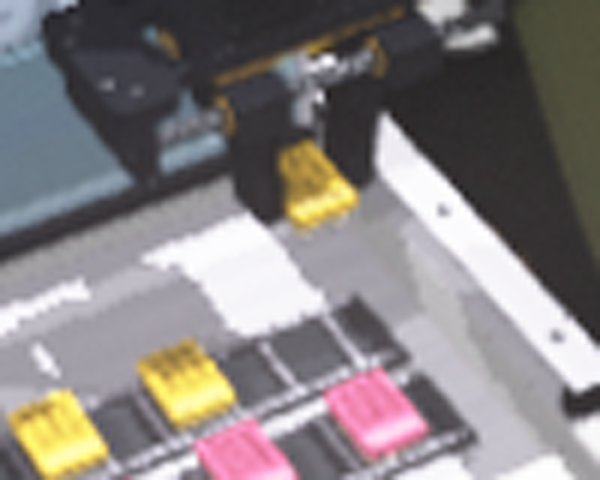

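The yellow block is held level at crop (315,190), and the empty right nest is around crop (311,352). A quick centring check in the same camera:

```bash
python3 - <<'E'
from h import *
s=snap("side"); c=np.array([262,176])
print("block front",atz(s,c+np.array((326,217))/6,.1367)[:2],"nest",atz(s,c+np.array((311,352))/6,.042)[:2],r.get_state()["tool_pos"])
for y in(.016,-.016):
  for x in(.0185,-.0185): print(np.round((proj(s,[.556+x-.0625*y,-.0265+y+.0625*x,.042])-c)*6))
E
```

```text
block front [ 0.53318682 -0.02714843] nest [ 0.55292709 -0.02685253] [ 0.55369832 -0.02478631  0.1354195 ]
[254. 336.]
[296. 388.]
[318. 309.]
[360. 360.]
```

```bash
python3 -m pendant '[[1,[0.5,0.6,20],[0,0,0]],[1,[0.5,0.6,20],[0,0,0]],[1,[0,0,20],[0,0,0]],[1,[0,0,12],[0,0,0]],[1,[0,0,8],[0,0,0]],[1,[0,0,0],[0,0,0]],[1,[0,0,0],[0,0,0]]]'
```

```text
clock: 24.62
tool_pos: [0.5556, -0.0279, 0.0564]
eef_rot: [0.999, 0.032, 0.001, -0.0]
contact_force: [-0.4, -0.3, -0.0]
opening: 0.308
finger_force: 20.0
```

```bash
python3 -m pendant '[[1,[-0.3,-0.8,4],[0,0,0]],[1,[0,0,3],[0,0,0]],[1,[0,0,1.5],[0,0,0]],[1,[0,0,0],[0,0,0]]]'; python3 -m pendant '[[1,[0,0,1],[0,0,0]],[1,[0,0,0.5],[0,0,0]],[1,[0,0,0],[0,0,0]]]'
```

```text
clock: 25.12
tool_pos: [0.5548, -0.0271, 0.0473]
eef_rot: [0.999, 0.032, 0.001, -0.0]
contact_force: [0.6, -0.2, 0.3]
opening: 0.314
finger_force: 20.0
clock: 25.5
tool_pos: [0.555, -0.0271, 0.0465]
eef_rot: [0.999, 0.032, 0.001, -0.0]
contact_force: [-1.0, 0.7, 4.9]
opening: 0.309
finger_force: 20.0
```

Seated at 0.0465 as predicted. Release, rise, move aside and look.

```bash
python3 -m pendant '[[0.1,[0,0,0],[0,0,0]],[0.1,[0,0,0],[0,0,0]],[0.1,[0,0,-10],[0,0,0]],[0.1,[0,0,-30],[0,0,0]],[0.1,[0,0,-40],[0,0,0]],[0.1,[0,0,-40],[0,0,0]],[0.1,[-10,50,-20],[0,0,0]],[0.1,[-10,60,0],[0,0,0]]]';python3 -m pendant '[[0,[-10,60,0],[0,0,0]],[0,[-10,60,0],[0,0,0]],[0,[0,60,0],[0,0,0]],[0,[0,0,0],[0,0,0]]]'; python3 look.py pics/f8.png
```

```text
clock: 26.5
tool_pos: [0.5433, -0.1383, 0.1882]
eef_rot: [0.999, 0.034, 0.003, 0.0]
contact_force: [0.4, -0.9, 0.5]
opening: 0.452
finger_force: 0.0
clock: 27.0
tool_pos: [0.5315, -0.3262, 0.1871]
eef_rot: [1.0, 0.028, 0.001, 0.003]
contact_force: [0.1, 1.4, -0.3]
opening: 0.502
finger_force: 0.0
(540, 960, 3)
```

View pics/f8.png

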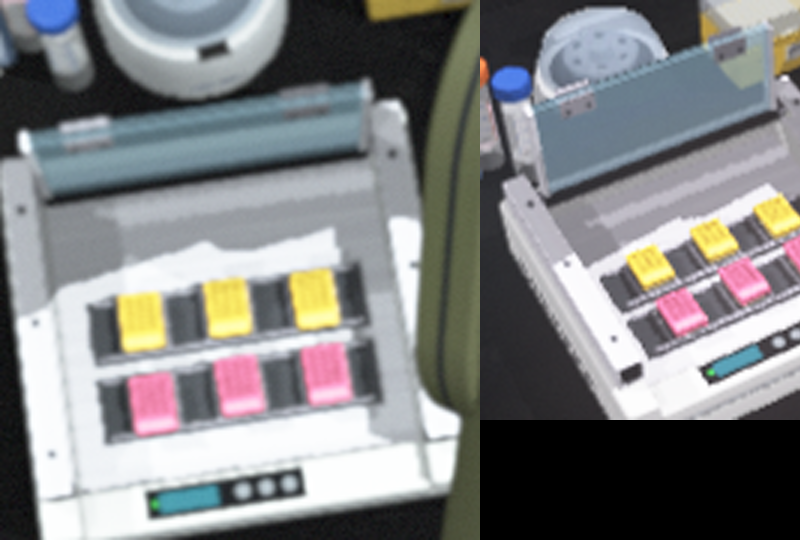

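All six blocks sit level and in line, and the cover is upright. One numeric check that it is vertical:

```bash
python3 - <<'E'
from h import *
s=snap("top"); t=snap("side")
print("top edge",atz(s,(225+195/3,100+113/3),.178)[:2],"bar",atz(s,(225+212/3,100+173/3),.078)[:2])
print("side: top edge",atz(t,(215+173/3,160+66/3),.178)[:2],"bar",atz(t,(215+180/3,160+155/3),.078)[:2])
E
```

```text
top edge [0.64643702 0.03856875] bar [0.64222878 0.03377338]
side: top edge [0.64143947 0.0387622 ] bar [0.644486   0.04124841]
```

The top edge stands over the bar within 4 mm and the bar is at the predicted folded position, so I'm handing in.

```bash
python3 -c "
from plant import r
print(r.finish_job())"
```

```text
the job is handed in; nothing more can be done
None
```

I folded the cover upright at the back, seated the loose pink and yellow blocks coloured side up in their empty nests, left the other four blocks in place, and handed the job in at about 27 s.

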